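# Re-zero the sunk fine-adjust valve of a vacuum aspirator

### The arm

A 7-joint arm with a two-finger parallel gripper is mounted at the origin on the work surface. World frame = base frame: x ahead of the robot, y to its left, z up, the work surface at z = 0. Lengths are in mm, angles in rad, forces in N, time in s.
With the tool pointing down it reaches from about 425 to 1025 mm from the base axis. Payload 9.4 kg.
Tool frame: the origin (TCP) lies where the fingers leave the gripper's body, on its centre line; the fingertips stand 73 mm ahead of it and the grasp point (between the pads) lies r.tcp_to_grasp ahead of it (r.tcp_to_grasp is the distance from the TCP to the grasp point, in mm); z points along the fingers, y is the direction in which the jaws open and shut (so a half turn about z gives the same grasp; the last joint's range is limited). The gripper opens to 85 mm and grips with 20 to 120 N. Pads are 22 mm wide; open, the fingers measure 114 mm over their backs; the gripper's body (76 mm by 85 mm) begins 54 mm behind the grasp point. The pads swing forward as they close: fully open they stand 13 mm farther back than shut.
Start: joints at [1.237, 0.599, -0.003, 1.599, 0.002, 0.943, -0.08], TCP at [184.134, -701.227, 303.875] pointing down, gripper open.
Joint ranges: [-2.57, 2.57], [-0.35, 1.97], [-1.29, 1.29], [0.11, 2.56], [-1.05, 4.19], [0.11, 1.86], [-2.63, 2.63]. Speed limits (rad/s): [2.22, 2.22, 3.01, 3.01, 3.14, 3.14, 3.14].

### API

Orientations are given as [roll, pitch, yaw] about the fixed x, y, z axes, in that order (R = Rz(yaw) Ry(pitch) Rx(roll)).
In Python, from plant import r gives the robot as it stands. The module is installed in compiled form; this text tells all that it offers.
- The arm moves only by the tool play_rows, never from a script. Its argument "plan" is text: rows parted by semicolons, each of 7 numbers parted by spaces: the shift along the tool's x, y, z in cm, then the turn, a rotation vector about the tool's x, y, z in degrees, then the closure, from 0 (fully open) to 1 (shut). A call has 1 to 5 rows; each row shifts and turns the commanded pose from where the row before left it, along the tool's axes as they then stand; what a row does not reach is not made up. A row lasts 1/10 s, in which the tool goes at most 50 mm and 8.59 degrees, less where a joint would pass 70% of its speed; a pose out of reach is approached as far as the arm can. A call with a gripper value outside its range is refused whole. The fingers move at their own pace and stop on an object; "newtons" is the grip in N (left out, the last holds). Time passes only in rows, so rows that do not move let the fingers close. It gives the time, the measured TCP pose, the force and the opening at its end, in the units of the state.
- r.read_state(): the state, without advancing time (a new reading comes with each control period).
- r.capture(name): name is "scene" or "top" or "wrist"; returns the picture (384x512x3 uint8, red, green, blue); there is no depth.
- r.camera_info(name): a dict with "vfov" (degrees; the focal length in pixels is half the picture's height over the tangent of half this angle, whatever the lens; pixels are square), "cx", "cy" (the principal point, pixels), "rvec" (rotation vector, rad) and "tvec" (3), from world to camera coordinates, as OpenCV has them; the wrist camera has in their place "mount" (4x4, takes a point from camera to tool coordinates, whose origin is the TCP and whose axes are the flange's). Camera axes: x right, y down, z forward; pixel columns grow to the right and rows downward; lengths in mm; the calibration is good to about 2 mm. The wrist camera is an equidistant fisheye: a pixel r from the principal point sees the ray r / f radians off the axis. A picture is of the moment at which its call begins: read the wrist's pose just before it. camera_info takes no time and is no camera call.
- r.hand_in(): hands the job in, once; it reports no verdict.
Trained networks look in the newest picture that a camera, given by its name, has taken for a name from the list of things; names that differ only in an ending like _2 or _b are one class to them, and where a whole thing is asked for, a point or a joint stands for the part that bears it (a point fixed in the world has none). Each returns a list of dicts, best first, with "p" (0 to 1); they miss things now and then, are a little off and sometimes report something else, mostly with a low value. They report only what shows in the picture. A call takes as long as a camera call.
- r.search_frame(camera, label): "point" ([x, y, z] in mm, in the coordinates of the camera as it stood for that picture, good to about 4 mm: the middle of the surface that is visible of it).
The state is a dict: "time_s": time; "q": joint angles; "qvel": joint speeds; "effort": joint torques, N m; "tool_pos": TCP position; "ee_rot": TCP orientation; "ft_force": force on the tool from outside, world axes, zero at the start; "torque": the same for the moment, N m; "grip_width": opening from 0.0 (shut) to 1.0 (fully open).
Only numpy, scipy, OpenCV 4.12 (cv2) and the standard library are available. Lean on these libraries where they do the work, as an engineer would, in place of code of your own. Each camera call takes 0.05 s, during which the arm holds its last target.

### The job

Re-zero the fine-adjust valve sunk in the round well on top of the vacuum aspirator: turn its small bar knob clockwise until you feel the needle seat, bring it up snug without forcing it, then open it a quarter turn from the seat and let go. Do not push hard on the aspirator with the gripper, and leave the other things on the bench where they stand.

Things in the scene. Friction and masses are not known exactly. Their poses are not given: they have to be found in the camera images.
- station: Vacuum aspirator, pump off, fixed to the bench; origin = centre of its underside. White pump housing 200 x 180 x 100 mm high (x, y, z) centred at y = -105 mm, its flat deck at z = 100 mm, with the well, a small round gauge and a rocker switch (6 mm proud, at x = +60). A waste bottle, 116 mm wide and 194 mm high over all, stands at y = +110 mm. Base plate 210 x 400 mm.
- well (a point): Centre of the mouth of the round well in the deck, on the knob's axis (station frame -25, -105, 100 mm). The well is 66 mm wide and 28 mm deep with straight walls: open fingers enter only if they span under about 60 mm over their backs and corners, so part them little more than the knob (20 to 35 mm). z up.
- knob: Black bar knob in the well; origin on its axis at its underside, 25 mm below the well's mouth; z up along the axis. The bar lies along its x axis, 30 mm long and 12 mm wide with flat sides, from 4 to 21.5 mm above the origin (top 3.5 mm below the mouth); round foot 19 mm wide under it. White line on top on the +x half. Turning clockwise seen from above closes the valve.
- needle (a joint): How far the needle is screwed off its seat, m: 0 = touching, +0.5 mm per full turn anticlockwise (a quarter turn is 0.125 mm); starts 0.6 to 2.3 rad open. The reading's noise, about 0.4 mm, is larger than that, so it cannot be steered by. The seat's angle is not marked and differs each time: it is found only by feel.
- seat (a joint): Wind-up of the soft seat ring, m along its 2 mm radius: 0.1 mm per 0.1 N m of torque on the knob (reading noise about 0.4 mm: feel the torque instead). The knob turns with 0.03 N m drag, stays where it is left, and from first touch on the seat the torque climbs by 2 N m per rad. Snug is about 0.2 N m (at least 0.1); over 0.34 N m ruins the seat. Let go when snug, it springs back to first touch.
- tip_box: Bystander: clear pipette-tip box with lid, 84 x 122 x 74 mm, beyond the housing; origin = centre of its underside.
- jar: Bystander: teal jar with blue screw cap, 72 mm wide, 100 mm high, beside the housing; origin = centre of its underside.
- canister: Bystander: open steel canister, 62 mm wide, 140 mm high, beyond the bottle; origin = centre of its underside.
- canister_lid: Bystander: round aluminium canister lid lying flat, 72 mm wide, 12 mm high, on the robot's side of the aspirator; origin = centre of its underside.

How it is judged:
By the outcome, as a careful person would: the job done as asked, in the order asked, and still so for the second after the job is handed in, with the robot touching nothing.
It also fails if it takes over 72 s, if anything falls off the work surface, if the arm or the gripper's body presses on something with over 40 N, if the wrist force passes 120 N, or if a joint passes its speed limit or range.

## Working session

There is one attempt and no reset: what is moved stays moved. The work goes in short steps, Python scripts to look and compute and a tool call to move; the robot and the scene stay as the last step left them, time stands still between calls to the robot, and variables do not carry over. Pictures are saved under pics/ and viewed, and the job is handed in when it is done.

Besides the shell and the picture viewer there is one more tool, called after "Emit:" as name(argument=value, ...) on one line, values as JSON. play_rows: Moves the arm, as the interface text tells. Its arguments: {"type":"object","properties":{"plan":{"type":"string"},"newtons":{"type":"number"}},"required":["plan"]}

```bash
mkdir -p pics
python3 - <<'E'
from plant import r
import cv2,numpy as np
s=r.read_state()
for k,v in s.items(): print(k,np.round(v,3))
print(r.tcp_to_grasp)
for n in ["scene","top","wrist"]:
    im=r.capture(n); cv2.imwrite(f"pics/{n}0.png",im[:,:,::-1]); print(n,r.camera_info(n))
    for l in ["station","knob","well","jar","tip_box","canister","canister_lid"]:
        pass
for n in ["top","scene"]:
    print(n,r.search_frame(n,"knob")[:2],r.search_frame(n,"station")[:1])
E
```

```text
time_s 0.0
q [ 1.237  0.6   -0.003  1.6    0.002  0.943 -0.08 ]
qvel [ 0.001  0.     0.001 -0.     0.001  0.001  0.001]
effort [ 0.0000e+00 -7.7647e+01  1.5650e+00 -2.5801e+01  1.2000e-02  9.0000e-03
 -0.0000e+00]
tool_pos [ 184.074 -700.855  302.988]
ee_rot [-3.14   0.     0.257]
ft_force [-0.49   0.416  0.158]
torque [-0.052  0.031 -0.004]
grip_width 0.998
53.900000000000006
scene {'vfov': 49.12070656995159, 'cx': 255.8246824766732, 'cy': 192.42284411946005, 'rvec': array([ 2.39694093,  0.66980532, -0.21283489]), 'tvec': array([-491.22813476, -201.60194041, 1072.23349752])}
top {'vfov': 47.04620364735723, 'cx': 256.9492818513056, 'cy': 191.3008383675478, 'rvec': array([ 2.13535677, -2.13241601,  0.19498119]), 'tvec': array([-14.35753754, 597.79061008, 951.07504654])}
wrist {'vfov': 65.70646984690485, 'cx': 254.24775983496548, 'cy': 197.64775736600026, 'mount': array([[-1.99459401e-04, -9.61471017e-01, -2.74906244e-01,
         6.97028869e+01],
       [ 9.99999875e-01, -3.18034500e-04,  3.86755779e-04,
         1.31005469e+00],
       [-4.59284143e-04, -2.74906132e-01,  9.61470960e-01,
        -7.12827271e+01],
       [ 0.00000000e+00,  0.00000000e+00,  0.00000000e+00,
         1.00000000e+00]])}
top [{'point': [91.6, 73.9, 944.8], 'p': 0.53}] [{'point': [2.3, 46.6, 946.4], 'p': 0.92}]
scene [{'point': [-106.6, 26.4, 778.9], 'p': 0.57}, {'point': [194.0, -22.0, 813.5], 'p': 0.24}] [{'point': [-35.9, 26.0, 772.6], 'p': 0.9}]
```

View pics/scene0.png

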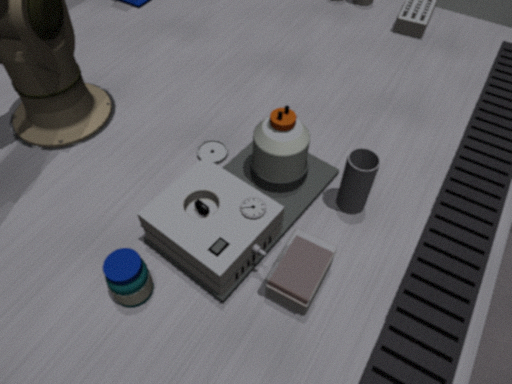

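View pics/top0.png

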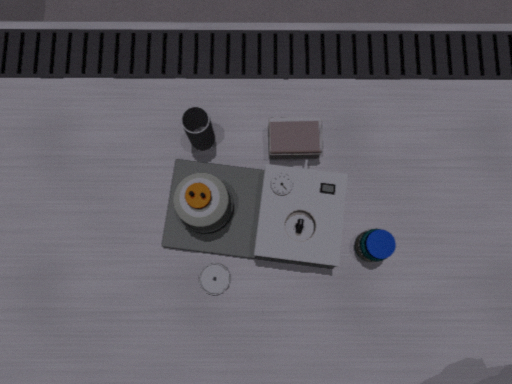

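View pics/wrist0.png

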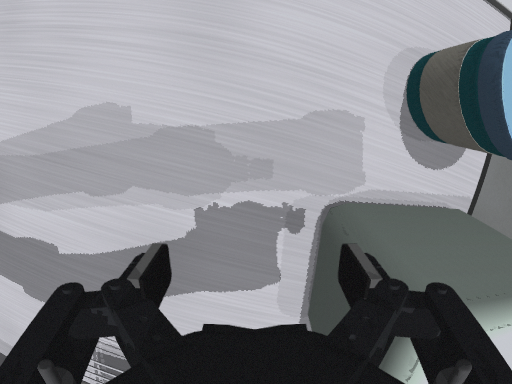

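```bash
cat > h.py <<'E'
from plant import r
import cv2,numpy as np
def cam(n):
    c=r.camera_info(n); f=192/np.tan(np.radians(c['vfov']/2)); R=cv2.Rodrigues(np.array(c['rvec']))[0]
    return f,c['cx'],c['cy'],R,np.array(c['tvec'])
def pix2z(n,u,v,z):
    f,cx,cy,R,t=cam(n); d=R.T@np.array([(u-cx)/f,(v-cy)/f,1]); C=-R.T@t
    return C+d*(z-C[2])/d[2]
def w2pix(n,P):
    f,cx,cy,R,t=cam(n); p=R@np.array(P)+t; return p[0]/p[2]*f+cx,p[1]/p[2]*f+cy
def toolR(s): 
    a,b,c=s['ee_rot']
    from scipy.spatial.transform import Rotation as Ro
    return Ro.from_euler('xyz',[a,b,c]).as_matrix()
def wrist_ray(s,u,v):
    c=r.camera_info('wrist'); f=192/np.tan(np.radians(c['vfov']/2))
    x,y=u-c['cx'],v-c['cy']; rr=np.hypot(x,y); th=rr/f
    d=np.array([np.sin(th)*x/rr,np.sin(th)*y/rr,np.cos(th)]); M=c['mount']; T=toolR(s)
    return np.array(s['tool_pos'])+T@M[:3,3], T@M[:3,:3]@d
def wrist2z(s,u,v,z):
    o,d=wrist_ray(s,u,v); return o+d*(z-o[2])/d[2]
E
python3 - <<'E'
from h import *
print('well top',pix2z('top',300,226,100))
print('well scene',pix2z('scene',203,204,100))
for n,uv in dict(top=[(265,164),(348,171),(340,266),(256,260)],).items():
    for u,v in uv: print(n,pix2z(n,u,v,100))
for n,p in dict(top=[91.6,73.9,944.8],scene=[-106.6,26.4,778.9]).items():
    f,cx,cy,R,t=cam(n); print(n,R.T@(np.array(p)-t))
f,cx,cy,R,t=cam('top'); print(-R.T@t)
a=cv2.imread('pics/top0.png')[190:280,250:350]; cv2.imwrite('pics/a.png',cv2.resize(a,None,fx=6,fy=6,interpolation=cv2.INTER_CUBIC))
a=cv2.imread('pics/scene0.png')[160:260,140:280]; cv2.imwrite('pics/b.png',cv2.resize(a,None,fx=5,fy=5,interpolation=cv2.INTER_CUBIC))
E
```

```text
well top [ 514.30608089 -105.2094125   100.        ]
well scene [ 520.25689183 -104.97433223  100.        ]
top [650.12886055 -30.73850369 100.        ]
top [ 634.89186041 -212.19893907  100.        ]
top [ 430.08318699 -188.1221351   100.        ]
top [442.42005557 -11.25365791 100.        ]
top [ 514.93500004 -104.8251225    97.88455819]
scene [ 514.13801071 -111.93547983   95.39801853]
[ 423.79969727   -5.68835677 1040.415761  ]
```

View pics/a.png

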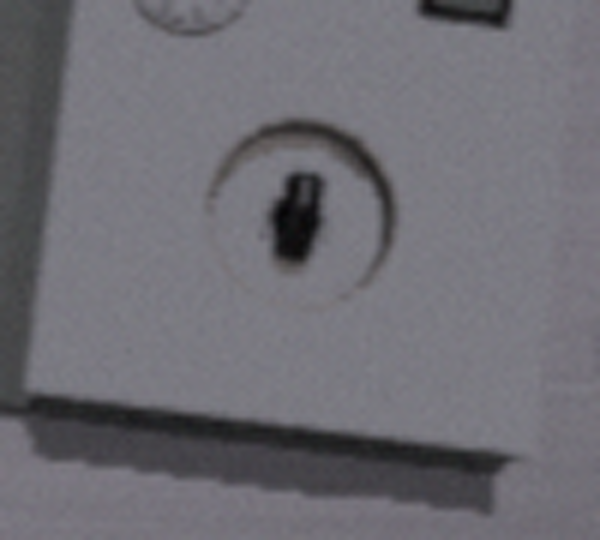

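View pics/b.png

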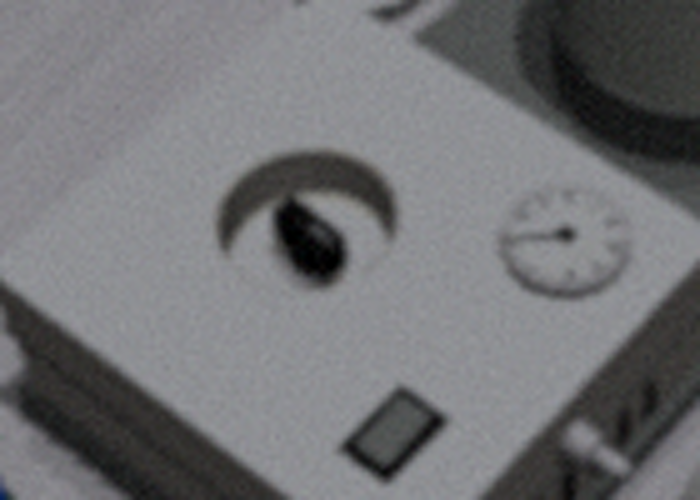

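Emit:
play_rows(plan="1.7 -1.75 0 0 0 0 0; 3.36 -3.52 0 0 0 0 0; 3.36 -3.52 0 0 0 0 0; 3.36 -3.52 0 0 0 0 0; 3.36 -3.52 0 0 0 0 0")

```text
time_s: 0.85
tool_pos: [291.0, -508.0, 304.0]
ee_rot: [3.141, -0.0, 0.257]
ft_force: [1.1, -0.1, -0.6]
grip_width: 0.999
```

Emit:
play_rows(plan="3.36 -3.52 0 0 0 0 0; 3.36 -3.52 0 0 0 0 0; 3.36 -3.52 0 0 0 0 0; 3.36 -3.52 0 0 0 0 0; 3.36 -3.52 0 0 0 0 0")

```text
time_s: 1.35
tool_pos: [408.8, -295.1, 304.2]
ee_rot: [3.141, -0.001, 0.257]
ft_force: [1.6, 0.2, -1.0]
grip_width: 1.0
```

Emit:
play_rows(plan="3.36 -3.52 0 0 0 -8 0; 3.8 -2.9 0 0 0 -8 0; 4.2 -2.3 0 0 0 -8 0; 3.0 -1.2 0 0 0 -8 0; 0 0 0 0 0 -8 0")

```text
time_s: 1.85
tool_pos: [498.3, -138.5, 304.2]
ee_rot: [3.141, -0.003, 0.968]
ft_force: [-0.1, -0.6, 0.8]
grip_width: 1.0
```

Emit:
play_rows(plan="0 0 0 0 0 -8 0; 0 0 0 0 0 -8 0; 0 0 0 0 0 -8 0; 0 0 0 0 0 -8 0; 0 0 0 0 0 -8 0")

```text
time_s: 2.35
tool_pos: [495.8, -143.4, 304.0]
ee_rot: [3.141, 0.0, 1.659]
ft_force: [0.8, -1.2, 0.9]
grip_width: 1.003
```

Emit:
play_rows(plan="0 0 0 0 0 -8 0; 0 0 0 0 0 -8 0; 0 0 0 0 0 -8 0; 0 0 0 0 0 -8 0; 0 0 0 0 0 -8 0")

```text
time_s: 2.85
tool_pos: [495.8, -143.5, 304.0]
ee_rot: [-3.142, 0.0, 2.357]
ft_force: [0.4, -0.3, -0.5]
grip_width: 1.0
```

Emit:
play_rows(plan="0 0 0 0 0 -8 0.3; 0 0 0 0 0 -8 0.5; 0 0 0 0 0 -8 0.5; 0 0 0 0 0 -8 0.65; 0 0 0 0 0 0 0.65", newtons=30)

```text
time_s: 3.35
tool_pos: [495.8, -143.7, 303.8]
ee_rot: [3.141, -0.0, 2.911]
ft_force: [1.1, 0.4, 0.0]
grip_width: 0.351
```

Run:
```python
from h import *
s=r.read_state(); print(s)
im=r.capture('wrist'); cv2.imwrite('pics/w1.png',im[:,:,::-1])
```

```text
{'time_s': 3.35, 'q': array([ 0.7440639 ,  0.44730166, -0.78478656,  2.03982458,  0.42983593,
        0.82235885,  1.0489396 ]), 'qvel': array([-0.01774025, -0.00828796,  0.03099006,  0.00021142, -0.02442907,
       -0.01086527, -0.13448199]), 'effort': array([  0.28362539, -53.28158855,  -8.46170872, -21.32790148,
         0.29872287,   0.11776285,   1.67950418]), 'tool_pos': array([ 495.75489772, -143.68645517,  303.76930389]), 'ee_rot': array([ 3.14131254e+00, -2.23776420e-04,  2.91120969e+00]), 'ft_force': array([1.05637348, 0.40089242, 0.01791976]), 'torque': array([ 0.01642545,  0.00565622, -0.04691262]), 'grip_width': 0.35089326205268606}
```

View pics/w1.png

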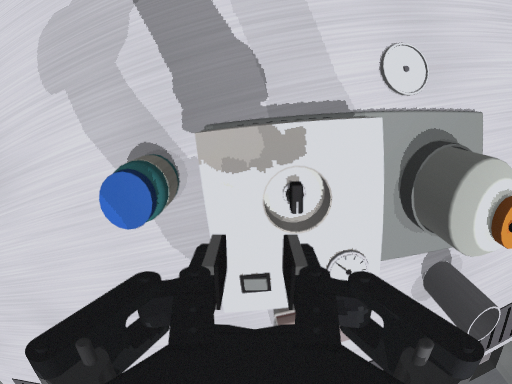

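Run:
```python
from h import *
a=cv2.imread('pics/w1.png')[150:250,240:350]; cv2.imwrite('pics/w1z.png',cv2.resize(a,None,fx=6,fy=6,interpolation=cv2.INTER_CUBIC))
```

```text
(no output)
```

View pics/w1z.png

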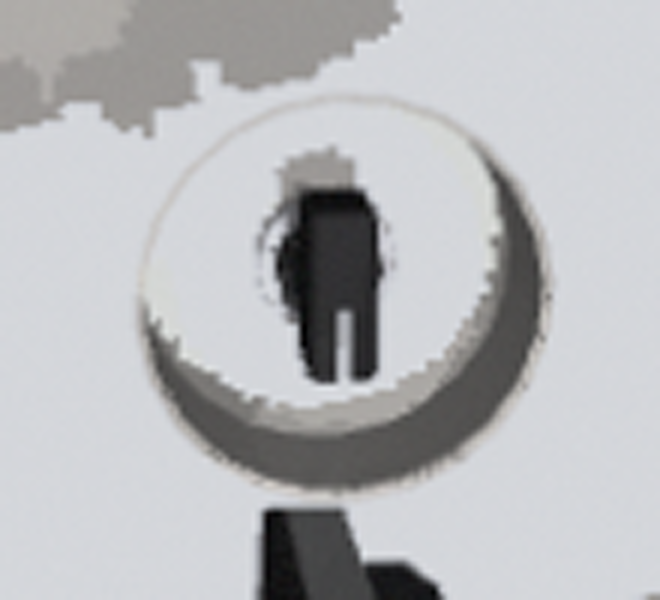

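Run:
```python
from h import *
s=dict(tool_pos=[495.755,-143.686,303.77],ee_rot=[3.1413,0,2.9112])
P=lambda u,v,z: wrist2z(s,240+u/6,150+v/6,z)
for uv in [(344,295),(138,290),(550,290),(345,95),(340,495)]: print('well',P(*uv,100).round(1))
a=P(340,210,96.5);b=P(345,382,96.5); print(a,b,(a+b)/2,np.linalg.norm(b-a),np.arctan2(*(b-a)[1::-1]))
for x in [(305,211),(372,211),(310,378),(379,378)]: print(P(*x,96.5).round(1))
```

```text
well [ 515.7 -106.7  100. ]
well [ 507.3 -139.   100. ]
well [522.8 -73.  100. ]
well [ 483.7 -100.2  100. ]
well [ 549.9 -113.8  100. ]
[ 502.65220014 -104.35520748   96.5       ] [ 531.67641665 -109.10603395   96.5       ] [ 517.16430839 -106.73062072   96.5       ] 29.410465766192097 -0.16224612006277805
[ 501.5 -110.    96.5]
[504.  -99.3  96.5]
[ 529.6 -114.7   96.5]
[ 532.3 -103.4   96.5]
```

Emit:
play_rows(plan="0 0 0 0 0 -4 0.7; -0.72 2.0 2 0 0 0 0.7; -0.72 2.0 4 0 0 0 0.7; 0 0 4 0 0 0 0.7; 0 0 0 0 0 0 0.7")

```text
time_s: 3.9
tool_pos: [514.7, -105.7, 200.4]
ee_rot: [-3.141, -0.007, 2.978]
ft_force: [0.0, 0.3, 0.8]
grip_width: 0.297
```

Run:
```python
from h import *
s=r.read_state(); print(s)
im=r.capture('wrist'); cv2.imwrite('pics/w2.png',im[:,:,::-1])
```

```text
{'time_s': 3.9, 'q': array([ 0.55890971,  0.5947851 , -0.66931465,  2.11452792,  0.61820563,
        0.64118003,  0.86513706]), 'qvel': array([ 0.047288  , -0.06771693, -0.05613917, -0.05127158, -0.07701633,
        0.08810694,  0.09200093]), 'effort': array([ -2.16544233, -59.51148033,  -8.20347905, -15.6596446 ,
         0.95826846,  -1.31643813,  -1.02297474]), 'tool_pos': array([ 514.73518452, -105.68186091,  200.36461051]), 'ee_rot': array([-3.14138177, -0.00681116,  2.97762259]), 'ft_force': array([0.01880076, 0.34849726, 0.82754778]), 'torque': array([-0.00655467,  0.03498299, -0.02967758]), 'grip_width': 0.2973921204965178}
```

View pics/w2.png

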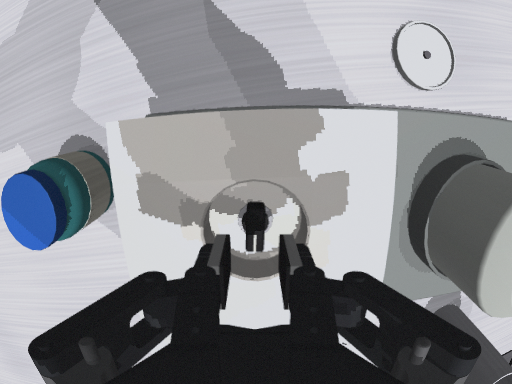

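Run:
```python
from h import *
a=cv2.imread('pics/w2.png')[170:290,195:320]; cv2.imwrite('pics/w2z.png',cv2.resize(a,None,fx=6,fy=6,interpolation=cv2.INTER_CUBIC))
```

```text
(no output)
```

View pics/w2z.png

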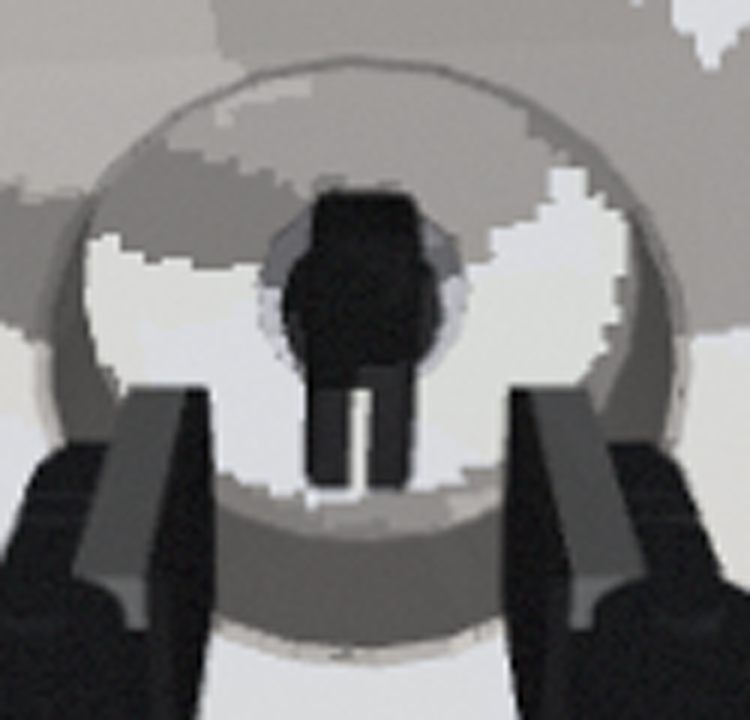

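Run:
```python
from h import *
s=dict(tool_pos=[514.735,-105.68,200.36],ee_rot=[-3.14138,-.0068,2.9776])
P=lambda u,v,z: wrist2z(s,195+u/6,170+v/6,z)
for uv in [(42,350),(687,350),(355,60),(345,655)]: print('well',P(*uv,100).round(1))
b=P(359,488,96.5); c=P(363,388,96.5);print(b,c,np.arctan2(*(b-c)[1::-1]))
print(P(308,488,96.5),P(410,488,96.5))
T=toolR(s); print(T.round(3)); 
s=r.read_state(); print(s['tool_pos'],s['ee_rot'],s['torque'],s['ft_force'])
```

```text
well [ 508.6 -139.2  100. ]
well [519.6 -72.6 100. ]
well [ 483.5 -101.8  100. ]
well [ 549.8 -114.   100. ]
[ 531.08369594 -109.29563776   96.5       ] [ 519.47712495 -106.95009841   96.5       ] -0.19940166802781595
[ 530.1890706  -114.76998274   96.5       ] [ 531.99925974 -103.82448955   96.5       ]
[[-0.987  0.163 -0.007]
 [ 0.163  0.987  0.001]
 [ 0.007 -0.    -1.   ]]
[ 515.55617789 -105.85129422  202.61754054] [-3.14121528 -0.00444978  2.97805243] [-0.00290521  0.02936495 -0.07557965] [-0.50888825  0.21959298  0.5536572 ]
```

Emit:
play_rows(plan="0 0 1 0 0 0 0.7; 0 0 1 0 0 0 0.7; 0 0 0 0 0 0 0.7; 0 0 0 0 0 0 0.7; 0 0 0 0 0 0 0.7")

```text
time_s: 4.45
tool_pos: [516.7, -106.5, 184.5]
ee_rot: [-3.141, 0.001, 2.979]
ft_force: [0.7, -0.3, -0.4]
grip_width: 0.3
```

Run:
```python
from h import *
s=r.read_state(); print(s)
```

```text
{'time_s': 4.45, 'q': array([ 0.538803  ,  0.61537935, -0.64162751,  2.12619657,  0.65607373,
        0.60265564,  0.83430788]), 'qvel': array([-0.00092982,  0.00139054, -0.00107136, -0.00089856,  0.00230033,
       -0.00113612,  0.00021269]), 'effort': array([-2.83974444e-02, -6.21922874e+01, -7.99388230e+00, -1.43094939e+01,
        9.22397623e-03,  4.68775746e-03, -2.30544661e-03]), 'tool_pos': array([ 516.6899271 , -106.45149821,  184.45809702]), 'ee_rot': array([-3.14144906e+00,  9.09956679e-04,  2.97893859e+00]), 'ft_force': array([ 0.65497293, -0.33878668, -0.43536449]), 'torque': array([ 2.51350736e-03,  1.65934987e-03, -1.84996020e-05]), 'grip_width': 0.3001619862629931}
```

Emit:
play_rows(plan="0 0 0.8 0 0 0 0.7; 0 0 0.8 0 0 0 0.7; 0 0 0.8 0 0 0 0.7; 0 0 0.5 0 0 0 0.7; 0 0 0 0 0 0 0.7")

```text
time_s: 4.95
tool_pos: [516.1, -106.1, 153.9]
ee_rot: [3.142, -0.002, 2.98]
ft_force: [0.1, -0.6, 0.0]
grip_width: 0.299
```

Emit:
play_rows(plan="0 0 0 0 0 0 0.7; 0 0 0 0 0 0 0.8; 0 0 0 0 0 0 0.85; 0 0 0 0 0 0 0.95; 0 0 0 0 0 0 0.95", newtons=30)

```text
time_s: 5.45
tool_pos: [516.6, -105.7, 155.2]
ee_rot: [3.141, 0.001, 2.98]
ft_force: [-0.2, 3.6, 4.5]
grip_width: 0.127
```

```bash
cat > st.py <<'E'
from h import *
s=r.read_state()
print(s['time_s'],'pos',np.round(s['tool_pos'],2),'rot',np.round(s['ee_rot'],4),'F',np.round(s['ft_force'],2),'T',np.round(s['torque'],4),'gw',round(s['grip_width'],3),'q',np.round(s['q'],3),'e7',np.round(s['effort'][6],3))
E
python3 st.py
```

```text
5.45 pos [ 516.62 -105.74  155.16] rot [3.141e+00 5.000e-04 2.980e+00] F [-0.19  3.63  4.51] T [ 0.7616  0.2381 -0.0054] gw 0.127 q [ 0.5    0.655 -0.591  2.146  0.715  0.543  0.781] e7 0.025
```

Emit:
play_rows(plan="0 0.07 -0.03 0 0 0 0.95; 0 0 0 0 0 0 0.95; 0 0 0 0 0 0 0.95")

```text
time_s: 5.75
tool_pos: [516.6, -105.7, 155.2]
ee_rot: [-3.141, 0.0, 2.979]
ft_force: [0.3, 1.6, 1.0]
grip_width: 0.127
```

```bash
python3 st.py
```

```text
5.75 pos [ 516.65 -105.66  155.21] rot [-3.1414e+00  1.0000e-04  2.9794e+00] F [0.32 1.62 0.95] T [ 0.2801  0.0301 -0.0961] gw 0.127 q [ 0.499  0.655 -0.59   2.146  0.715  0.544  0.781] e7 0.021
```

Emit:
play_rows(plan="0 0.05 0 0 0 6 0.95; 0 0 0 0 0 6 0.95; 0 0 0 0 0 6 0.95; 0 0 0 0 0 0 0.95; 0 0 0 0 0 0 0.95")

```text
time_s: 6.25
tool_pos: [516.6, -105.6, 155.2]
ee_rot: [-3.14, 0.0, 2.668]
ft_force: [-0.3, -2.0, 2.0]
grip_width: 0.133
```

```bash
python3 st.py
```

```text
6.25 pos [ 516.62 -105.6   155.18] rot [-3.1405e+00  2.0000e-04  2.6681e+00] F [-0.26 -2.03  1.96] T [-0.5541  0.1025 -0.0547] gw 0.133 q [ 0.442  0.636 -0.505  2.149  0.638  0.506  0.546] e7 -0.176
```

```bash
python3 - <<'E'
from h import *
im=r.capture('wrist'); cv2.imwrite('pics/w3.png',cv2.resize(im[150:350,130:380,::-1],None,fx=3,fy=3,interpolation=cv2.INTER_CUBIC))
E
python3 st.py
```

```text
6.3 pos [ 516.61 -105.65  155.19] rot [-3.1406e+00  1.0000e-04  2.6677e+00] F [-0.39 -2.47  2.23] T [-0.5522  0.0929  0.0105] gw 0.128 q [ 0.443  0.637 -0.505  2.149  0.638  0.506  0.546] e7 -0.038
```

View pics/w3.png

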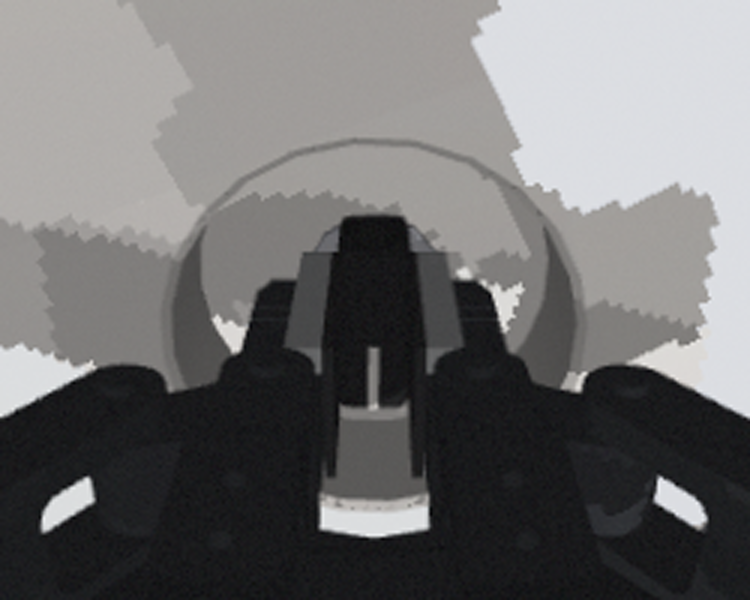

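```bash
cat > avg.py <<'E'
from h import *
import sys
n=int(sys.argv[1]) if len(sys.argv)>1 else 4
A=[]
for i in range(n):
    r.capture('top'); s=r.read_state(); A.append([s['torque'][2],s['effort'][6],s['ee_rot'][2],s['ft_force'][0],s['ft_force'][1],s['ft_force'][2],s['torque'][0],s['torque'][1]])
A=np.array(A); print(s['time_s'],'Tz',A[:,0].round(3),'e7',A[:,1].round(3)); print('mean Tz,e7,yaw,F,Txy',A.mean(0).round(4),np.round(s['tool_pos'],2))
E
python3 avg.py 6
```

```text
6.6 Tz [-0.026 -0.025  0.036 -0.007  0.031 -0.   ] e7 [0.007 0.017 0.016 0.012 0.007 0.003]
mean Tz,e7,yaw,F,Txy [ 1.5000e-03  1.0300e-02  2.6661e+00 -8.9600e-01 -3.4368e+00  2.6454e+00
 -7.9320e-01  1.2530e-01] [ 516.6  -105.64  155.17]
```

Emit:
play_rows(plan="-0.02 -0.04 -0.01 0 0 4 0.95; 0 0 0 0 0 4 0.95; 0 0 0 0 0 4 0.95; 0 0 0 0 0 2 0.95; 0 0 0 0 0 0 0.95")

```text
time_s: 7.1
tool_pos: [516.6, -105.7, 155.2]
ee_rot: [-3.141, 0.0, 2.421]
ft_force: [-0.9, -3.9, 1.2]
grip_width: 0.13
```

```bash
python3 avg.py 5
```

```text
7.35 Tz [ 0.065  0.03   0.053  0.028 -0.009] e7 [-0.199 -0.074 -0.027 -0.012 -0.01 ]
mean Tz,e7,yaw,F,Txy [ 0.0334 -0.0644  2.4221 -0.6432 -4.3705  1.2671 -0.9707  0.1511] [ 516.54 -105.7   155.2 ]
```

Emit:
play_rows(plan="-0.04 -0.05 0 0 0 2 0.95; 0 0 0 0 0 2 0.95; 0 0 0 0 0 0 0.95; 0 0 0 0 0 0 0.95")

```text
time_s: 7.75
tool_pos: [516.6, -105.8, 155.2]
ee_rot: [-3.142, -0.0, 2.352]
ft_force: [-1.3, -0.9, 0.9]
grip_width: 0.13
```

```bash
python3 avg.py 5
```

```text
8.0 Tz [ 0.069  0.036 -0.046  0.008  0.062] e7 [-0.041 -0.025 -0.019 -0.018 -0.018]
mean Tz,e7,yaw,F,Txy [ 0.0258 -0.0241  2.3517 -1.5722 -0.7795  0.3388 -0.1274  0.3109] [ 516.54 -105.86  155.2 ]
```

Emit:
play_rows(plan="0 0 0 0 0 2 0.95; 0 0 0 0 0 2 0.95; 0 0 0 0 0 0 0.95; 0 0 0 0 0 0 0.95; 0 0 0 0 0 0 0.95")

```text
time_s: 8.5
tool_pos: [516.5, -105.9, 155.2]
ee_rot: [-3.142, -0.0, 2.282]
ft_force: [-2.7, 1.2, -0.2]
grip_width: 0.129
```

```bash
python3 avg.py 4
```

```text
8.7 Tz [0.042 0.014 0.047 0.019] e7 [-0.019 -0.018 -0.017 -0.018]
mean Tz,e7,yaw,F,Txy [ 0.0303 -0.018   2.2817 -1.7772  2.1383 -0.1786  0.4901  0.5055] [ 516.54 -105.97  155.22]
```

Emit:
play_rows(plan="0 0 0 0 0 2 0.95; 0 0 0 0 0 2 0.95; 0 0 0 0 0 0 0.95; 0 0 0 0 0 0 0.95; 0 0 0 0 0 0 0.95")

```text
time_s: 9.2
tool_pos: [516.5, -106.0, 155.2]
ee_rot: [-3.141, -0.0, 2.212]
ft_force: [-3.0, 5.3, -1.3]
grip_width: 0.127
```

```bash
python3 avg.py 4
```

```text
9.4 Tz [0.002 0.03  0.031 0.007] e7 [-0.019 -0.018 -0.015 -0.017]
mean Tz,e7,yaw,F,Txy [ 0.0176 -0.0172  2.2119 -2.7065  3.627  -0.7771  0.8977  0.6698] [ 516.55 -105.98  155.22]
```

Emit:
play_rows(plan="0.05 0 0 0 0 2.5 0.95; 0 0 0 0 0 2.5 0.95; 0 0 0 0 0 0 0.95; 0 0 0 0 0 0 0.95; 0 0 0 0 0 0 0.95")

```text
time_s: 9.9
tool_pos: [516.5, -105.9, 155.2]
ee_rot: [3.142, 0.0, 2.125]
ft_force: [-1.5, 2.9, -2.6]
grip_width: 0.134
```

```bash
python3 avg.py 4
```

```text
10.1 Tz [0.024 0.033 0.003 0.033] e7 [-0.01  -0.011 -0.012 -0.014]
mean Tz,e7,yaw,F,Txy [ 0.0235 -0.012   2.1247 -1.0361  2.0102 -2.7449  0.4109  0.2772] [ 516.48 -105.89  155.25]
```

Emit:
play_rows(plan="0.02 0 0.02 0 0 2.5 0.95; 0 0 0 0 0 2.5 0.95; 0 0 0 0 0 0 0.95; 0 0 0 0 0 0 0.95; 0 0 0 0 0 0 0.95")

```text
time_s: 10.6
tool_pos: [516.4, -105.8, 155.2]
ee_rot: [3.142, 0.0, 2.037]
ft_force: [-0.1, -0.2, 0.7]
grip_width: 0.134
```

```bash
python3 avg.py 4
```

```text
10.8 Tz [0.035 0.072 0.017 0.019] e7 [-0.013 -0.013 -0.014 -0.015]
mean Tz,e7,yaw,F,Txy [ 0.0356 -0.0139  2.0372 -0.3668 -1.0585  1.5997 -0.2755  0.2195] [ 516.42 -105.86  155.2 ]
```

Emit:
play_rows(plan="0 0 0 0 0 2.5 0.95; 0 0 0 0 0 2.5 0.95; 0 0 0 0 0 0 0.95; 0 0 0 0 0 0 0.95; 0 0 0 0 0 0 0.95")

```text
time_s: 11.3
tool_pos: [516.3, -105.8, 155.2]
ee_rot: [3.142, 0.0, 1.95]
ft_force: [-0.5, -2.8, 4.5]
grip_width: 0.132
```

```bash
python3 avg.py 4
```

```text
11.5 Tz [-0.035  0.036  0.006 -0.024] e7 [-0.017 -0.015 -0.015 -0.015]
mean Tz,e7,yaw,F,Txy [-0.0045 -0.0153  1.9497 -0.2647 -3.8257  3.7683 -0.8264  0.1196] [ 516.35 -105.79  155.14]
```

Emit:
play_rows(plan="-0.04 -0.015 -0.03 0 0 2.5 0.95; 0 0 0 0 0 2.5 0.95; 0 0 0 0 0 0 0.95; 0 0 0 0 0 0 0.95; 0 0 0 0 0 0 0.95")

```text
time_s: 12.0
tool_pos: [516.3, -105.9, 155.2]
ee_rot: [3.142, -0.0, 1.863]
ft_force: [1.6, -2.7, -2.9]
grip_width: 0.129
```

```bash
python3 avg.py 4
```

```text
12.2 Tz [ 0.051 -0.011  0.025 -0.038] e7 [-0.016 -0.014 -0.014 -0.014]
mean Tz,e7,yaw,F,Txy [ 0.0069 -0.0144  1.8628  1.6515 -2.3101 -3.3389 -0.4524 -0.3488] [ 516.33 -105.88  155.26]
```

Emit:
play_rows(plan="-0.02 0.02 0.015 0 0 2.5 0.95; 0 0 0 0 0 2.5 0.95; 0 0 0 0 0 0 0.95; 0 0 0 0 0 0 0.95; 0 0 0 0 0 0 0.95")

```text
time_s: 12.7
tool_pos: [516.4, -106.0, 155.2]
ee_rot: [-3.141, -0.0, 1.776]
ft_force: [-0.4, -0.7, -1.0]
grip_width: 0.134
```

```bash
python3 avg.py 4
```

```text
12.9 Tz [ 0.038 -0.001  0.085 -0.027] e7 [-0.016 -0.015 -0.014 -0.015]
mean Tz,e7,yaw,F,Txy [ 0.0237 -0.015   1.7756 -0.4849  0.2792 -0.1917  0.1328  0.1395] [ 516.35 -105.98  155.19]
```

Emit:
play_rows(plan="0 0 0 0 0 2.5 0.95; 0 0 0 0 0 2.5 0.95; 0 0 0 0 0 0 0.95; 0 0 0 0 0 0 0.95; 0 0 0 0 0 0 0.95")

```text
time_s: 13.4
tool_pos: [516.3, -106.0, 155.2]
ee_rot: [-3.141, -0.0, 1.689]
ft_force: [-2.3, 1.8, 1.4]
grip_width: 0.132
```

```bash
python3 avg.py 4
```

```text
13.6 Tz [-0.035  0.037  0.002  0.022] e7 [-0.017 -0.015 -0.015 -0.015]
mean Tz,e7,yaw,F,Txy [ 0.0064 -0.0155  1.6883 -1.8482  2.1777  0.6038  0.532   0.4363] [ 516.34 -106.01  155.2 ]
```

Emit:
play_rows(plan="0.025 -0.02 0 0 0 2.5 0.95; 0 0 0 0 0 2.5 0.95; 0 0 0 0 0 0 0.95; 0 0 0 0 0 0 0.95; 0 0 0 0 0 0 0.95")

```text
time_s: 14.1
tool_pos: [516.3, -105.9, 155.2]
ee_rot: [-3.142, 0.0, 1.601]
ft_force: [-1.6, 1.6, 0.6]
grip_width: 0.131
```

```bash
python3 avg.py 4
```

```text
14.3 Tz [ 0.044 -0.016  0.068 -0.003] e7 [-0.017 -0.015 -0.015 -0.015]
mean Tz,e7,yaw,F,Txy [ 0.0232 -0.0153  1.6008 -1.4642  1.4978  0.2383  0.3337  0.3086] [ 516.29 -105.97  155.2 ]
```

Emit:
play_rows(plan="0.015 -0.015 0 0 0 2.5 0.95; 0 0 0 0 0 2.5 0.95; 0 0 0 0 0 0 0.95; 0 0 0 0 0 0 0.95; 0 0 0 0 0 0 0.95")

```text
time_s: 14.8
tool_pos: [516.2, -105.9, 155.2]
ee_rot: [3.141, 0.0, 1.514]
ft_force: [-0.2, 0.4, -1.3]
grip_width: 0.128
```

```bash
python3 avg.py 4
```

```text
15.0 Tz [ 0.025  0.058  0.031 -0.011] e7 [-0.016 -0.014 -0.014 -0.014]
mean Tz,e7,yaw,F,Txy [ 0.0259 -0.0148  1.5135  0.0897 -0.9158 -1.1127 -0.0882  0.0191] [ 516.19 -105.92  155.21]
```

Emit:
play_rows(plan="0 0 0 0 0 2.5 0.95; 0 0 0 0 0 2.5 0.95; 0 0 0 0 0 0 0.95; 0 0 0 0 0 0 0.95; 0 0 0 0 0 0 0.95")

```text
time_s: 15.5
tool_pos: [516.2, -105.9, 155.2]
ee_rot: [3.141, 0.0, 1.426]
ft_force: [0.9, -0.7, -0.8]
grip_width: 0.133
```

```bash
python3 avg.py 4
```

```text
15.7 Tz [-0.021  0.036  0.009  0.036] e7 [-0.016 -0.014 -0.014 -0.014]
mean Tz,e7,yaw,F,Txy [ 0.0151 -0.0145  1.4263  0.5384 -1.6617 -2.077  -0.372  -0.0955] [ 516.16 -105.9   155.2 ]
```

Emit:
play_rows(plan="-0.02 0 0.01 0 0 2.5 0.95; 0 0 0 0 0 2.5 0.95; 0 0 0 0 0 0 0.95; 0 0 0 0 0 0 0.95; 0 0 0 0 0 0 0.95")

```text
time_s: 16.2
tool_pos: [516.1, -105.9, 155.2]
ee_rot: [3.142, 0.0, 1.339]
ft_force: [0.0, -0.3, 2.1]
grip_width: 0.126
```

```bash
python3 avg.py 4
```

```text
16.4 Tz [-0.019 -0.023  0.009  0.035] e7 [-0.016 -0.014 -0.014 -0.014]
mean Tz,e7,yaw,F,Txy [ 6.0000e-04 -1.4800e-02  1.3392e+00  4.5020e-01 -7.1840e-01  1.9633e+00
 -1.2860e-01 -6.7000e-03] [ 516.15 -105.91  155.18]
```

Emit:
play_rows(plan="0 0 0 0 0 2.5 0.95; 0 0 0 0 0 2.5 0.95; 0 0 0 0 0 0 0.95; 0 0 0 0 0 0 0.95; 0 0 0 0 0 0 0.95")

```text
time_s: 16.9
tool_pos: [516.1, -105.9, 155.1]
ee_rot: [3.142, 0.0, 1.252]
ft_force: [0.4, 0.3, 3.1]
grip_width: 0.13
```

```bash
python3 avg.py 4
```

```text
17.1 Tz [ 0.024 -0.029  0.053  0.015] e7 [-0.016 -0.014 -0.014 -0.015]
mean Tz,e7,yaw,F,Txy [ 0.0156 -0.0149  1.2519 -0.088   0.1879  3.7686  0.0075  0.0298] [ 516.12 -105.93  155.15]
```

Emit:
play_rows(plan="0 0 -0.02 0 0 2.5 0.95; 0 0 0 0 0 2.5 0.95; 0 0 0 0 0 0 0.95; 0 0 0 0 0 0 0.95; 0 0 0 0 0 0 0.95")

```text
time_s: 17.6
tool_pos: [516.1, -105.9, 155.2]
ee_rot: [-3.142, 0.0, 1.165]
ft_force: [0.9, 0.6, -0.4]
grip_width: 0.132
```

```bash
python3 avg.py 4
```

```text
17.8 Tz [0.007 0.007 0.041 0.028] e7 [-0.016 -0.014 -0.014 -0.014]
mean Tz,e7,yaw,F,Txy [ 0.0207 -0.0146  1.1646  0.6439  0.6714 -1.4142  0.1027 -0.2313] [ 516.08 -105.89  155.21]
```

Emit:
play_rows(plan="0 0 0 0 0 2.5 0.95; 0 0 0 0 0 2.5 0.95; 0 0 0 0 0 0 0.95; 0 0 0 0 0 0 0.95; 0 0 0 0 0 0 0.95")

```text
time_s: 18.3
tool_pos: [516.0, -105.9, 155.2]
ee_rot: [-3.141, 0.0, 1.078]
ft_force: [1.8, 0.6, -2.8]
grip_width: 0.128
```

```bash
python3 avg.py 4
```

```text
18.5 Tz [-0.016  0.057  0.027 -0.005] e7 [-0.016 -0.014 -0.014 -0.014]
mean Tz,e7,yaw,F,Txy [ 0.0156 -0.0147  1.0773  1.5861  1.2525 -3.9295  0.2297 -0.3032] [ 516.07 -105.92  155.24]
```

Emit:
play_rows(plan="0.02 0.01 0.02 0 0 2.5 0.95; 0 0 0 0 0 2.5 0.95; 0 0 0 0 0 0 0.95; 0 0 0 0 0 0 0.95; 0 0 0 0 0 0 0.95")

```text
time_s: 19.0
tool_pos: [516.1, -105.9, 155.2]
ee_rot: [-3.141, 0.0, 0.99]
ft_force: [-0.9, 0.7, 2.5]
grip_width: 0.131
```

```bash
python3 avg.py 4; python3 st.py
```

```text
19.2 Tz [-0.005  0.014  0.058  0.055] e7 [-0.017 -0.015 -0.015 -0.015]
mean Tz,e7,yaw,F,Txy [ 0.0305 -0.0154  0.99   -0.9647  0.545   2.712   0.1778  0.2589] [ 516.12 -105.87  155.19]
19.2 pos [ 516.12 -105.87  155.19] rot [-3.1414e+00  1.0000e-04  9.8990e-01] F [-1.31 -0.28  3.18] T [0.1075 0.2927 0.055 ] gw 0.131 q [ 0.137  0.592 -0.06   2.17   0.09   0.382 -0.578] e7 -0.015
```

Emit:
play_rows(plan="0 0 -0.01 0 0 2.5 0.95; 0 0 0 0 0 2.5 0.95; 0 0 0 0 0 0 0.95; 0 0 0 0 0 0 0.95; 0 0 0 0 0 0 0.95")

```text
time_s: 19.7
tool_pos: [516.1, -105.9, 155.2]
ee_rot: [-3.141, 0.0, 0.903]
ft_force: [-1.9, 0.4, 2.1]
grip_width: 0.133
```

```bash
python3 avg.py 4
```

```text
19.9 Tz [-0.038  0.075  0.058  0.025] e7 [-0.017 -0.015 -0.015 -0.015]
mean Tz,e7,yaw,F,Txy [ 0.03   -0.0157  0.9027 -2.3474  0.6273  2.1659  0.1729  0.5164] [ 516.09 -105.88  155.17]
```

Emit:
play_rows(plan="-0.02 -0.02 -0.01 0 0 2.5 0.95; 0 0 0 0 0 2.5 0.95; 0 0 0 0 0 0 0.95; 0 0 0 0 0 0 0.95; 0 0 0 0 0 0 0.95")

```text
time_s: 20.4
tool_pos: [516.0, -105.9, 155.2]
ee_rot: [3.142, 0.0, 0.816]
ft_force: [-1.6, 0.9, -2.0]
grip_width: 0.132
```

```bash
python3 avg.py 4
```

```text
20.6 Tz [ 0.055  0.025  0.035 -0.003] e7 [-0.017 -0.015 -0.015 -0.015]
mean Tz,e7,yaw,F,Txy [ 0.0278 -0.0154  0.8156 -0.7673  1.0061 -2.27    0.1921  0.2003] [ 516.   -105.85  155.23]
```

Emit:
play_rows(plan="0 0 0.01 0 0 2.5 0.95; 0 0 0 0 0 2.5 0.95; 0 0 0 0 0 0 0.95; 0 0 0 0 0 0 0.95; 0 0 0 0 0 0 0.95")

```text
time_s: 21.1
tool_pos: [516.0, -105.8, 155.2]
ee_rot: [3.142, 0.0, 0.729]
ft_force: [-0.1, 0.7, -1.2]
grip_width: 0.13
```

```bash
python3 avg.py 4
```

```text
21.3 Tz [0.164 0.116 0.166 0.14 ] e7 [-0.152 -0.151 -0.151 -0.151]
mean Tz,e7,yaw,F,Txy [ 0.1464 -0.1511  0.7284 -0.5376  1.7599 -1.3057  0.2768  0.2349] [ 516.04 -105.83  155.22]
```

Emit:
play_rows(plan="0 0 0 0 0 0.8 0.95; 0 0 0 0 0 0 0.95; 0 0 0 0 0 0 0.95; 0 0 0 0 0 0 0.95; 0 0 0 0 0 0 0.95")

```text
time_s: 21.8
tool_pos: [516.0, -105.8, 155.2]
ee_rot: [-3.142, -0.0, 0.714]
ft_force: [-1.3, 1.1, -1.5]
grip_width: 0.13
```

```bash
python3 avg.py 5
```

```text
22.05 Tz [0.201 0.185 0.196 0.207 0.185] e7 [-0.179 -0.179 -0.179 -0.18  -0.18 ]
mean Tz,e7,yaw,F,Txy [ 0.1949 -0.1795  0.7142 -0.8715  1.4476 -0.9677  0.3838  0.2094] [ 516.01 -105.84  155.23]
```

Emit:
play_rows(plan="0 0 0 0 0 0.8 0.95; 0 0 0 0 0 0 0.95; 0 0 0 0 0 0 0.95; 0 0 0 0 0 0 0.95; 0 0 0 0 0 0 0.95")

```text
time_s: 22.55
tool_pos: [516.0, -105.9, 155.2]
ee_rot: [-3.142, 0.0, 0.7]
ft_force: [-0.7, 2.3, -0.5]
grip_width: 0.128
```

```bash
python3 avg.py 5
```

```text
22.8 Tz [0.212 0.209 0.176 0.14  0.194] e7 [-0.205 -0.205 -0.205 -0.205 -0.205]
mean Tz,e7,yaw,F,Txy [ 0.1863 -0.2051  0.7002 -0.832   1.9456 -0.4158  0.4871  0.1814] [ 515.99 -105.83  155.21]
```

Emit:
play_rows(plan="0 0 0 0 0 -3 0.95; 0 0 0 0 0 -4 0.95; 0 0 0 0 0 -5 0.95; 0 0 0 0 0 -5 0.95; 0 0 0 0 0 -5 0.95")

```text
time_s: 23.3
tool_pos: [516.1, -105.9, 155.2]
ee_rot: [3.141, -0.0, 1.087]
ft_force: [-0.3, 2.0, -0.8]
grip_width: 0.131
```

Emit:
play_rows(plan="0 0 0 0 0 -5 0.95; 0 0 0 0 0 -5 0.95; 0 0 0 0 0 -3 0.95; 0 0 0 0 0 0 0.95; 0 0 0 0 0 0 0.95")

```text
time_s: 23.8
tool_pos: [516.1, -106.0, 155.2]
ee_rot: [3.141, -0.0, 1.309]
ft_force: [0.2, 1.5, -1.6]
grip_width: 0.133
```

```bash
python3 avg.py 4
```

```text
24.0 Tz [-0.026 -0.009 -0.001 -0.037] e7 [0.028 0.008 0.005 0.006]
mean Tz,e7,yaw,F,Txy [-1.8300e-02  1.1600e-02  1.3096e+00  4.3940e-01  1.7967e+00 -1.4718e+00
  3.6080e-01  4.0000e-04] [ 516.12 -105.94  155.21]
```

Emit:
play_rows(plan="0.02 0 0 0 0 -5 0.95; 0 0 0 0 0 -5 0.95; 0 0 0 0 0 -5 0.95; 0 0 0 0 0 -5 0.95; 0 0 0 0 0 -5 0.95")

```text
time_s: 24.5
tool_pos: [516.3, -105.9, 155.2]
ee_rot: [3.141, 0.0, 1.75]
ft_force: [0.2, 0.4, -1.5]
grip_width: 0.127
```

Emit:
play_rows(plan="0 0 0 0 0 -5 0.95; 0 0 0 0 0 -5 0.95; 0 0 0 0 0 -5 0.95; 0 0 0 0 0 0 0.95; 0 0 0 0 0 0 0.95")

```text
time_s: 25.0
tool_pos: [516.4, -105.9, 155.2]
ee_rot: [3.141, 0.0, 2.006]
ft_force: [1.9, 1.0, -1.5]
grip_width: 0.131
```

```bash
python3 avg.py 3
```

```text
25.15 Tz [-0.019 -0.042 -0.008] e7 [ 0.031 -0.002 -0.009]
mean Tz,e7,yaw,F,Txy [-0.0231  0.0067  2.0068  2.2842 -0.125  -2.5326 -0.0481 -0.3725] [ 516.33 -105.89  155.25]
```

Emit:
play_rows(plan="-0.01 0.02 0.01 0 0 -5 0.95; 0 0 0 0 0 -5 0.95; 0 0 0 0 0 -5 0.95; 0 0 0 0 0 -3 0.95; 0 0 0 0 0 -2.7 0.95")

```text
time_s: 25.65
tool_pos: [516.5, -105.8, 155.2]
ee_rot: [3.142, 0.0, 2.371]
ft_force: [1.3, 0.3, -1.1]
grip_width: 0.129
```

Emit:
play_rows(plan="0 0 0 0 0 0 0.95; 0 0 0 0 0 0 0.95; 0 0 0 0 0 0 0.95")

```text
time_s: 25.95
tool_pos: [516.5, -105.8, 155.2]
ee_rot: [3.142, 0.0, 2.369]
ft_force: [2.0, -0.2, -0.2]
grip_width: 0.127
```

```bash
python3 avg.py 3
```

```text
26.1 Tz [-0.022  0.006  0.018] e7 [0.006 0.007 0.01 ]
mean Tz,e7,yaw,F,Txy [ 5.0000e-04  7.8000e-03  2.3695e+00  2.3964e+00 -3.8250e-01  2.1480e-01
 -2.0610e-01 -4.3210e-01] [ 516.45 -105.82  155.21]
```

Emit:
play_rows(plan="-0.02 0.02 0 0 0 0 0.95; 0 0 0 0 0 0 0.95; 0 0 0 0 0 0 0.8; 0 0 0 0 0 0 0.72; 0 0 0 0 0 0 0.7")

```text
time_s: 26.6
tool_pos: [516.2, -105.6, 155.0]
ee_rot: [-3.141, -0.001, 2.37]
ft_force: [-0.1, -0.7, 0.1]
grip_width: 0.305
```

Emit:
play_rows(plan="0 0 0 0 0 0 0.7; 0 0 -0.5 0 0 0 0.7; 0 0 -1 0 0 0 0.7; 0 0 -1 0 0 0 0.7; 0 0 -2 0 0 0 0.7")

```text
time_s: 27.1
tool_pos: [516.2, -105.6, 200.6]
ee_rot: [-3.141, -0.001, 2.371]
ft_force: [-0.9, 0.4, 0.8]
grip_width: 0.299
```

Emit:
play_rows(plan="0 0 -3 0 0 0 0.7; 0 0 -3 0 0 0 0.7; 0 0 -3 0 0 0 0.7; 0 0 0 0 0 0 0.7; 0 0 0 0 0 0 0.7")

```text
time_s: 27.6
tool_pos: [516.5, -105.9, 291.3]
ee_rot: [3.141, 0.002, 2.37]
ft_force: [0.7, -0.2, 0.1]
grip_width: 0.296
```

Run:
```python
from h import *
s=r.read_state(); print(s['time_s'],s['tool_pos'],s['ee_rot'],s['ft_force'])
im=r.capture('wrist'); cv2.imwrite('pics/w5.png',im[:,:,::-1]); cv2.imwrite('pics/w5z.png',cv2.resize(im[150:270,190:320,::-1],None,fx=5,fy=5,interpolation=cv2.INTER_CUBIC))
```

```text
27.6 [ 516.51251278 -105.94268206  291.26952394] [3.14085615e+00 1.97200909e-03 2.36985161e+00] [ 0.69617132 -0.24699478  0.0518967 ]
```

View pics/w5z.png

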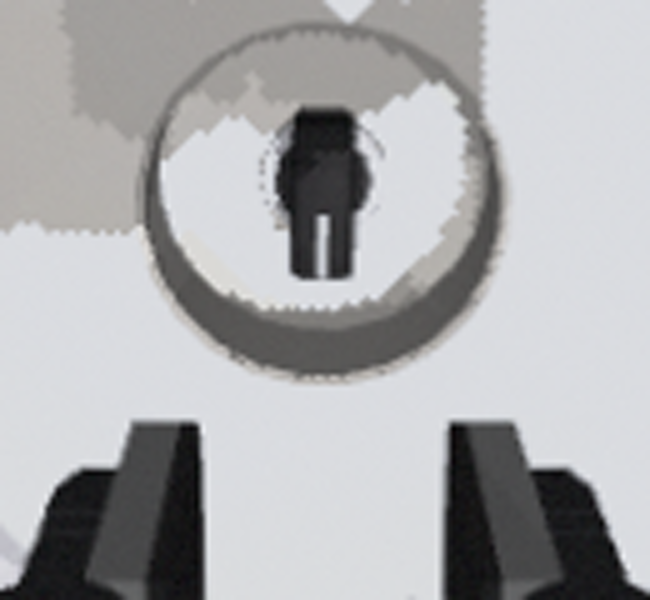

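Run:
```python
from h import *
s=dict(tool_pos=[516.51,-105.94,291.27],ee_rot=[3.14086,.00197,2.36985])
P=lambda u,v,z: wrist2z(s,190+u/5,150+v/5,z)
b,c=P(290,276,96.5),P(352,276,96.5); d=c-b; print(np.arctan2(d[1],d[0])-np.pi/2, 2.37-np.pi)
im=r.capture('top'); cv2.imwrite('pics/top9.png',im[:,:,::-1])
print(r.hand_in())
```

```text
-0.7717593525326214 -0.771592653589793
the job is handed in; nothing more can be done
None
```

View pics/top9.png

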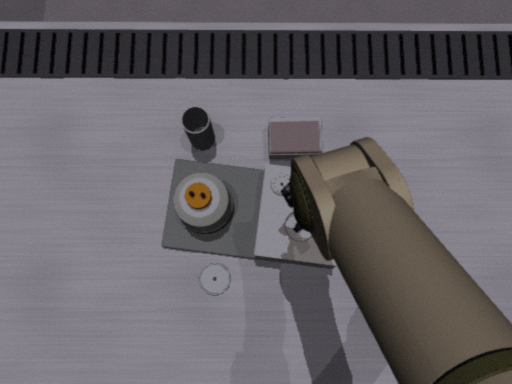

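I re-zeroed the valve and handed the job in at about 28 s, with the gripper clear above the well.

- **Finding the seat:** I turned the knob clockwise about 2.2 rad against drag alone. From first touch (tool yaw about 0.797) the torque climbed at 2 N m per rad.
- **Snugging it up:** I stopped at about 0.2 N m. The joint torque read 0.205 and the wrist sensor 0.19.
- **Opening it:** I turned it back to yaw 2.37, which is 1.57 rad from first touch, then let go and lifted off.

**Checks after release:**
- The wrist picture put the bar at -0.772 rad, which matches the angle at which I let go.
- Side and vertical forces stayed under about 6 N in every reading I took.
- The last top view shows the tip box, canister, lid and bottle unmoved. The arm hid the jar in that view. The path passed well above it, but I did not see it again at the end.

The first-touch angle is worked out from the torque slope, so it is good to about ±0.01 rad. No check failed.

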